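# Close the casting mould's vents

### The job

Get the plaster mould ready for casting by closing three of its vents with light fingertip pushes on top of the wooden stoppers: first the round one, then the square one, then the long bar, each pushed down until it is home on the mould before you go on to the next. Leave the cross-shaped stopper standing up as it is, because the mould is filled there. Do not press hard, do not grip any stopper or pull it upward, and do not disturb the things lying around it.

Things in the scene. Friction and masses are not known exactly. Their poses are not given: they have to be found in the camera images.
- mould: White plaster two-part casting mould, a block 240 mm (its x) by 260 mm (its y), 70 mm high, fixed to the table; origin at the centre of its underside, z up. Four wooden stoppers stand in its top face at (x, y) = (+-55, +-60) mm; which shape stands in which place varies.
- round_top (a point): Centre of the top face of the round stopper's head (round disc 44 mm across, 14 mm thick, plain brown wood, flat on top). Height above the work surface: 100 mm at joint value 0, 88 mm when fully home. The head sits on a springy washer: pressed, it gives 1 mm for each 4 N (at most 6 mm) and comes back, so press 1 to 3 mm below home height. x and y axes are the mould's.
- round_stopper (a joint): How far the round stopper is pushed in from its raised position (m): 0 raised, 0.012 fully home, its collar resting on the mould and its stem at a hard stop; it starts between 0 and 0.003, negative means pulled out (to -0.012). Straight vertical travel, no spring: it moves against about 3 N of friction and stays where it is left. 
- square_top (a point): Centre of the top face of the square stopper's head (square 42 x 42 mm, 14 mm thick, plain brown wood, flat on top). Height above the work surface: 100 mm at joint value 0, 88 mm when fully home. The head sits on a springy washer: pressed, it gives 1 mm for each 4 N (at most 6 mm) and comes back, so press 1 to 3 mm below home height. x and y axes are the mould's.
- square_stopper (a joint): How far the square stopper is pushed in from its raised position (m): 0 raised, 0.012 fully home, its collar resting on the mould and its stem at a hard stop; it starts between 0 and 0.003, negative means pulled out (to -0.012). Straight vertical travel, no spring: it moves against about 3 N of friction and stays where it is left. 
- bar_top (a point): Centre of the top face of the bar stopper's head (long bar 70 mm along its y axis by 22 mm along x, 14 mm thick, plain brown wood, flat on top). Height above the work surface: 100 mm at joint value 0, 88 mm when fully home. The head sits on a springy washer: pressed, it gives 1 mm for each 4 N (at most 6 mm) and comes back, so press 1 to 3 mm below home height. x and y axes are the mould's.
- bar_stopper (a joint): How far the bar stopper is pushed in from its raised position (m): 0 raised, 0.012 fully home, its collar resting on the mould and its stem at a hard stop; it starts between 0 and 0.003, negative means pulled out (to -0.012). Straight vertical travel, no spring: it moves against about 3 N of friction and stays where it is left. 
- cross_top (a point): Centre of the top face of the cross stopper's head (plus-shaped cross of two bars 62 x 18 mm, 14 mm thick, plain brown wood, flat on top). Height above the work surface: 100 mm at joint value 0, 88 mm when fully home. The head sits on a springy washer: pressed, it gives 1 mm for each 4 N (at most 6 mm) and comes back, so press 1 to 3 mm below home height. x and y axes are the mould's.
- cross_stopper (a joint): How far the cross stopper is pushed in from its raised position (m): 0 raised, 0.012 fully home, its collar resting on the mould and its stem at a hard stop; it starts between 0 and 0.003, negative means pulled out (to -0.012). Straight vertical travel, no spring: it moves against about 3 N of friction and stays where it is left. This one must stay up.
- clay_block: Bystander: loose white rounded block, 64 mm across, 45 mm high, beside the mould; origin at the centre of its underside.
- cup: Bystander: loose unglazed cup, 68 mm across, 75 mm high, beside the mould; origin at the centre of its underside.
- knife: Bystander: loose wooden modelling spatula, 190 mm long along its x, lying beyond the mould; origin under its middle.

How it is judged:
On the way, in this order (a step that is already met when the one before it is completed fails the run):
1. the round stopper is pushed home while the square and the bar are still up (value of joint round_stopper above 0.0095 m and value of joint each of square_stopper, bar_stopper below 0.007 m), for 0.1 s.
2. the square stopper is pushed home while the bar is still up (value of joint square_stopper above 0.0095 m and value of joint bar_stopper below 0.007 m), for 0.1 s.
3. the bar stopper is pushed home (value of joint bar_stopper above 0.0095 m), for 0.1 s.
At the end, for the whole second after the job is handed in: Round, square and bar stoppers each at least 9.5 mm of their 12 mm in, cross stopper less than 6 mm in, the block, cup and spatula within 20 mm of where they began (value of joint each of round_stopper, square_stopper, bar_stopper above 0.0095 m and value of joint cross_stopper below 0.006 m and not (distance of clay_block from where it was at the start of the episode above 0.02 m) and not (distance of cup from where it was at the start of the episode above 0.02 m) and not (distance of knife from where it was at the start of the episode above 0.02 m)); the robot touches nothing.
It fails at once if a stopper head is taken between the fingers instead of being pushed from on top ((horizontal distance between the grasp point and round_top below 0.015 m and z of the grasp point in the frame of round_top below 0.002 m) or (horizontal distance between the grasp point and square_top below 0.015 m and z of the grasp point in the frame of square_top below 0.002 m) or (horizontal distance between the grasp point and bar_top below 0.015 m and z of the grasp point in the frame of bar_top below 0.002 m) or (horizontal distance between the grasp point and cross_top below 0.015 m and z of the grasp point in the frame of cross_top below 0.002 m)).
It fails at once if the cross stopper is pushed down to more than 6 mm in (value of joint cross_stopper above 0.006 m).
It fails at once if a stopper is pulled upward out of the mould by more than 4 mm (value of joint any of round_stopper, square_stopper, bar_stopper, cross_stopper below -0.004 m).
It fails at once if the fingers press on anything with more than 30 N, a hard push (contact force between the fingers and anything else above 30 N).
It fails at once if the block, cup or spatula is moved by more than 20 mm (distance of any of clay_block, cup, knife from where it was at the start of the episode above 0.02 m).
It also fails if it takes over 45 s, if anything falls off the work surface, if the arm or the gripper's body presses on something with over 40 N, if the wrist force passes 120 N, or if a joint passes its speed limit or range.

### The arm

A 6-joint arm with a two-finger parallel gripper is mounted at the origin on the work surface. World frame = base frame: x ahead of the robot, y to its left, z up, the work surface at z = 0. Lengths are in m, angles in rad, forces in N, time in s.
With the tool pointing down it reaches from about 0.35 to 0.875 m from the base axis. Payload 4.2 kg.
Tool frame: the origin (TCP) lies at the very end of the fingers, on their centre line; the grasp point (between the pads) lies 19 mm behind it; z points along the fingers, y is the direction in which the jaws open and shut (so a half turn about z gives the same grasp; the last joint's range is limited). The gripper opens to 85 mm and grips with 20 to 120 N. Pads are 22 mm wide; open, the fingers measure 114 mm over their backs; the gripper's body (76 mm by 85 mm) begins 54 mm behind the grasp point. The pads swing forward as they close: fully open they stand 13 mm farther back than shut.
Start: joints at [1.457, 0.385, 0.008, 0, -1.194, -0.259], TCP at [0.228, 0.582, 0.208] pointing down, gripper open.
Joint ranges: [-3.14, 3.14], [-1.21, 2.06], [-1.07, 1.41], [-3.16, 2.05], [-2.99, -0.16], [-3.1, 3.1]. Speed limits (rad/s): [2.79, 2.79, 3.14, 3.14, 3.14, 3.14].

### API

Orientations are given as [roll, pitch, yaw] about the fixed x, y, z axes, in that order (R = Rz(yaw) Ry(pitch) Rx(roll)).
In Python, from station import robot gives the robot as it stands.
- The arm moves only by the tool step_arm, never from a script. Its argument "commands" is one flat list of numbers, 5 for each row, row after row: the gripper command: -1 is fully open, 1 is shut, values between are in proportion, then the shift along the tool's x, y, z scaled (see below), then the turn about the tool's z scaled (see below). A call has 1 to 10 rows; each row shifts and turns the commanded pose from where the row before left it, along the tool's axes as they then stand; what a row does not reach is not made up. The controller multiplies each number of a shift by 15 cm and each number of a turn by pi rad. A row lasts 1/10 s, in which the tool goes at most 50 mm and 8.59 degrees, less where a joint would pass 70% of its speed; a pose out of reach is approached as far as the arm can. A call with a number of a shift or a turn outside -1 to 1 is refused whole. A call with a gripper value outside its range is refused whole. The fingers move at their own pace and stop on an object; the grip force is fixed at half the most. Time passes only in rows, so rows that do not move let the fingers close. It gives the time, the measured TCP pose, the force and the opening at its end, in the units of the state.
- robot.read_state(): the state, without advancing time (a new reading comes with each control period).
- robot.get_image(name): name is "side" or "top" or "wrist"; returns a dict with "color" (384x512x3 uint8, blue, green, red), "range_z" (384x512 float32, m along the optical axis (not along the pixel's ray), 0 where there is no reading), "fx", "fy", "cx", "cy" (pixels), "position" and "orientation" of the camera in the world. Camera axes: x right, y down, z forward; pixel columns grow to the right and rows downward; lengths in m; the calibration is good to about 2 mm. The wrist camera is an equidistant fisheye: a pixel r from the principal point sees the ray r / f radians off the axis. A picture is of the moment at which its call begins.
- robot.hand_in(): hands the job in, once; it reports no verdict.
The state is a dict: "t": time; "qpos": joint angles; "dq": joint speeds; "joint_efforts": joint torques, N m; "tcp_pos": TCP position; "eef_rot": TCP orientation; "contact_force": force on the tool from outside, world axes, zero at the start; "wrist_torque": the same for the moment, N m; "gripper_width": finger opening in m.
Only numpy, scipy, OpenCV 4.12 (cv2) and the standard library are available. Lean on these libraries where they do the work, as an engineer would, in place of code of your own. Each camera call takes 0.05 s, during which the arm holds its last target. There are 200 camera calls.

## Working session

There is one attempt and no reset: what is moved stays moved. The work goes in short steps, Python scripts to look and compute and a tool call to move; the robot and the scene stay as the last step left them, time stands still between calls to the robot, and variables do not carry over. Pictures are saved under pics/ and viewed, about 8 in all and at most 12, crops included, and the job is handed in when it is done.

Besides the shell and the picture viewer there is one more tool, called in YAML: its name, and indented under it one key for each argument. step_arm: Moves the arm, as the interface text tells. Shifts and turns lie within -1 to 1; 1 stands for 15 cm of shift or pi rad of turn. Its arguments: {"type":"object","properties":{"commands":{"type":"array"}},"required":["commands"]}

```bash
mkdir -p pics; cat > h.py <<'E'
import numpy as np, cv2
from station import robot
from scipy.spatial.transform import Rotation as R
def rot(o):
    o=np.array(o,float)
    if o.shape==(3,3): return o
    return R.from_euler('xyz',o).as_matrix() if o.size==3 else R.from_quat(o).as_matrix()
def cloud(im):
    z=im["range_z"]; v,u=np.indices(z.shape)
    p=np.dstack([(u-im["cx"])/im["fx"]*z,(v-im["cy"])/im["fy"]*z,z])
    return p@rot(im["orientation"]).T+np.array(im["position"])
E
python3 - <<'E'
from h import *
s=robot.read_state();print(s)
ims=[]
for n in("top","side"):
    im=robot.get_image(n);np.save(n+'.npy',im,allow_pickle=True);cv2.imwrite(f'pics/{n}0.png',im["color"])
    print(n,im["position"],im["orientation"],im["fx"],im["cx"],im["cy"])
    P=cloud(im);z=P[...,2]
    m=((z>.08)&(z<.115)&(im["range_z"]>0)).astype(np.uint8)
    k,l,st,c=cv2.connectedComponentsWithStats(m)
    for i in range(1,k):
        if st[i,4]>60: 
            q=P[l==i]; print(i,st[i],c[i].round(),np.median(q,0).round(4),q.min(0).round(3),q.max(0).round(3))
E
```

```text
{'t': 0.0, 'qpos': array([ 1.45656091e+00,  3.85518540e-01,  6.61743412e-03, -5.30604369e-04,
       -1.19399685e+00, -2.58605378e-01]), 'dq': array([ 0.00021509,  0.00077485, -0.00088199,  0.00023109, -0.00124817,
       -0.00042216]), 'joint_efforts': array([-1.26577597e-03, -3.92292273e+01,  1.88402456e+01,  4.18652058e+00,
       -4.70797313e-03, -1.28385878e-06]), 'tcp_pos': array([0.22740401, 0.58147046, 0.20713661]), 'eef_rot': array([ 3.13943480e+00, -6.08893476e-05, -3.73036479e-01]), 'contact_force': array([ 0.55491346,  0.10691289, -0.30280816]), 'wrist_torque': array([ 0.02224717,  0.04379387, -0.01958376]), 'gripper_width': 0.08541910279799989}
top [0.45123148 0.06259638 1.02454516] [-2.95918259 -0.01194571 -1.56905022] 425.8478514183378 258.08387133122244 189.96330404014822
1 [195 169  23  23 372] [206. 180.] [0.6447 0.1676 0.0972] [0.621 0.143 0.086] [0.669 0.192 0.101]
2 [242 186  32  18 329] [257. 195.] [0.6111 0.0542 0.0978] [0.593 0.019 0.087] [0.631 0.087 0.102]
3 [181 217  21  20 323] [191. 227.] [0.5399 0.1982 0.0972] [0.52  0.177 0.085] [0.562 0.22  0.102]
5 [2
[... 339 characters left out ...]
 [ 13  93  77  23 619] [ 50. 104.] [0.5225 1.2384 0.0976] [0.379 1.225 0.08 ] [0.697 1.254 0.115]
3 [  0 149  40  23 653] [ 20. 160.] [0.2431 0.6745 0.0988] [0.199 0.647 0.08 ] [0.297 0.747 0.114]
4 [230 171  20  13 180] [239. 177.] [0.6388 0.1599 0.0969] [0.619 0.142 0.085] [0.666 0.193 0.1  ]
5 [194 180  17  12 171] [202. 185.] [0.5335 0.1912 0.097 ] [0.517 0.177 0.084] [0.559 0.219 0.1  ]
6 [251 187  21  18 207] [261. 196.] [0.6055 0.0472 0.0975] [0.591 0.018 0.08 ] [0.627 0.087 0.101]
7 [208 198  26  18 296] [221. 207.] [0.5002 0.0802 0.0963] [0.473 0.051 0.082] [0.537 0.115 0.099]
8 [  0 340  39  44 835] [ 20. 364.] [ 0.0282 -0.0541  0.097 ] [ 0.001 -0.064  0.08 ] [ 0.061 -0.014  0.115]
```

View pics/top0.png

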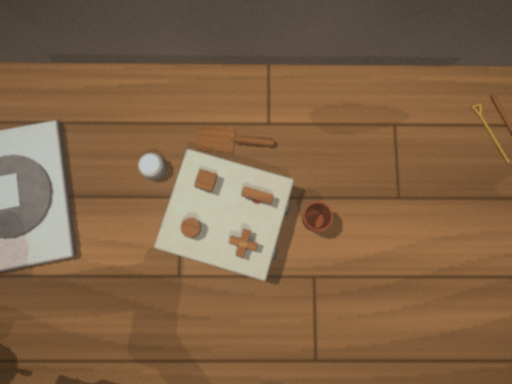

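The top view shows round at (191,228), square at (206,180), bar at (257,195) and cross at (243,242). Block, cup and spatula lie clear outside the mould. The spacings come out at about 120 and 110 mm and the tops at about 97 mm, which match the figures given. Next I shut the gripper and move towards the round stopper at (0.540, 0.198).

step_arm:
  commands: [1,0.27,0.15,0,0,1,0.27,0.15,0,0,1,0.27,0.15,0,0,1,0.27,0.15,0,0,1,0.27,0.15,0,0,1,0.27,0.15,0,0,1,0.27,0.15,0,0,1,0.27,0.15,0,0,1,0.27,0.15,0,0,1,0,0,0,0]

```text
t: 1.1
tcp_pos: [0.4954, 0.2567, 0.2076]
eef_rot: [3.14, 0.0, -0.379]
contact_force: [0.4, 1.0, -0.3]
gripper_width: -0.0002
```

step_arm:
  commands: [1,0.21,0.127,0,0,1,0.21,0.127,0,0,1,0,0,0.25,0,1,0,0,0.25,0,1,0,0,0,0,1,0,0,0,0]

```text
t: 1.7
tcp_pos: [0.5382, 0.2025, 0.1334]
eef_rot: [3.14, -0.0, -0.372]
contact_force: [-0.2, 0.3, 0.2]
gripper_width: -0.0
```

```bash
python3 - <<'E'
from h import *
a=robot.get_image("top");b=robot.get_image("side")
f=lambda c,x,y:cv2.resize(c[y:y+130,x:x+130],(400,400),interpolation=cv2.INTER_CUBIC)
cv2.imwrite('pics/1.png',np.hstack([f(a["color"],150,140),f(b["color"],160,110)]))
print(robot.read_state()["tcp_pos"])
E
```

```text
[0.53931689 0.2034628  0.13537614]
```

View pics/1.png

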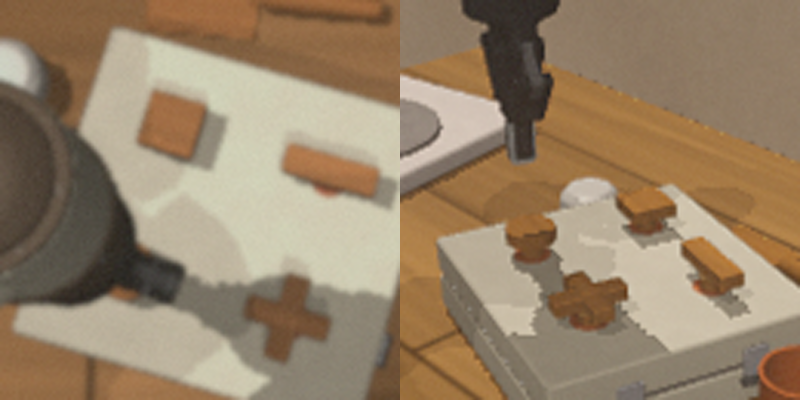

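The side crop shows the shut fingertips at about (520,158) above the round head at (530,225). In the top crop the tip shows at (165,275), to the right of the round head at (126,270). I'll check that against the projected TCP.

```bash
python3 - <<'E'
from h import *
for n,x,y in(("top",150,140),("side",160,110)):
    im=robot.get_image(n)
    for p in ([.539,.203,.134],[.539,.203,.154],[.540,.198,.098]):
        q=rot(im["orientation"]).T@(np.array(p)-im["position"]); u=im["fx"]*q[0]/q[2]+im["cx"];v=im["fy"]*q[1]/q[2]+im["cy"]
        print(n,p,np.round([u,v]),np.round([(u-x)*400/130,(v-y)*400/130]))
    P=cloud(im); 
    d=np.abs(P[...,2]-.142)<.012; d&=(np.hypot(P[...,0]-.54,P[...,1]-.2)<.08); print(d.sum(),np.median(P[d],0),P[d].min(0),P[d].max(0))
E
```

```text
top [0.539, 0.203, 0.134] [186. 226.] [110. 264.]
top [0.539, 0.203, 0.154] [184. 225.] [106. 261.]
top [0.54, 0.198, 0.098] [191. 227.] [125. 267.]
  return _methods._mean(a, axis=axis, dtype=dtype,
  ret = um.true_divide(
Traceback (most recent call last):
ValueError: zero-size array to reduction operation minimum which has no identity
```

```bash
python3 - <<'E'
from h import *
im=robot.get_image("side")
for p in ([.539,.203,.134],[.540,.198,.098]):
    q=rot(im["orientation"]).T@(np.array(p)-im["position"]); print(p,im["fx"]*q[0]/q[2]+im["cx"],im["fy"]*q[1]/q[2]+im["cy"])
P=cloud(im); 
for v in range(148,166,2): print(v,P[v,194:206:3].round(3).tolist())
im=robot.get_image("top");P=cloud(im)
print(P[225:234:3,198:212:3].round(3).tolist())
E
```

```text
[0.539, 0.203, 0.134] 199.9886319496946 170.20892295997223
[0.54, 0.198, 0.098] 202.3555401878248 183.0733478489742
148 [[0.523, 0.199, 0.201], [0.514, 0.174, 0.212], [0.523, 0.175, 0.209], [0.532, 0.175, 0.206]]
150 [[0.527, 0.206, 0.193], [0.526, 0.191, 0.197], [0.534, 0.19, 0.196], [0.545, 0.192, 0.192]]
152 [[0.528, 0.208, 0.187], [0.526, 0.192, 0.192], [0.536, 0.193, 0.189], [0.545, 0.193, 0.186]]
154 [[0.528, 0.208, 0.181], [0.526, 0.193, 0.186], [0.535, 0.192, 0.184], [0.545, 0.193, 0.181]]
156 [[0.529, 0.21, 0.175], [0.528, 0.196, 0.179], [0.534, 0.191, 0.179], [0.544, 0.193, 0.176]]
158 [[0.53, 0.213, 0.168], [0.528, 0.197, 0.174], [0.535, 0.194, 0.172], [0.544, 0.193, 0.17]]
160 [[0.74, 0.512, -0.001], [0.529, 0.199, 0.167], [0.532, 0.191, 0.169], [0.545, 0.195, 0.163]]
162 [[0.731, 0.501, -0.002], [0.529, 0.2, 0.161], [0.536, 0.196, 0.16], [0.755, 0.479, -0.002]]
164 [[0.721, 0.487, -0.002], [0.727, 0.477, -0.0], [0.734, 0.47, -0.0], [0.74, 0.46, 0.001]]
[[[0.528, 0.161, 0.261], [0.53, 0.158, 0.244], [0.529, 0.152, 0.247], [0.529, 0.146, 0.252], [0.547, 0.159, 0.068]], [[0.522, 0.161, 0.261], [0.523, 0.156, 0.259], [0.523, 0.151, 0.253], [0.523, 0.146, 0.25], [0.54, 0.159, 0.069]], [[0.518, 0.163, 0.245], [0.518, 0.157, 0.253], [0.518, 0.151, 0.252], [0.518, 0.146, 0.249], [0.534, 0.159, 0.069]]]
```

```bash
python3 - <<'E'
from h import *
for i in range(3):
    s=robot.read_state(); print(s["t"],s["tcp_pos"],s["qpos"].round(4))
    im=robot.get_image("side")
P=cloud(im); print("profile: v, u-range, mean xyz")
for v in range(100,166,4):
    d=np.hypot(P[v,:,0]-.54,P[v,:,1]-.2)<.1; d&=P[v,:,2]>.12
    if d.any(): u=np.where(d)[0]; print(v,u.min(),u.max(),P[v,d].mean(0).round(3),"minmax z",P[v,d,2].min().round(3),P[v,d,2].max().round(3))
w=robot.get_image("wrist"); print(w["position"],w["orientation"],w["fx"])
a=cv2.resize(im["color"][90:230,150:290],(420,420),interpolation=cv2.INTER_CUBIC)
b=cv2.resize(w["color"],(380,285)); b=np.vstack([b,np.zeros((135,380,3),np.uint8)])
cv2.imwrite('pics/2.png',np.hstack([a,b]))
E
```

```text
1.95 [0.53892543 0.20320407 0.13516411] [ 6.419e-01  3.627e-01 -2.221e-01  3.000e-04 -9.823e-01  5.567e-01]
2.0 [0.53871502 0.20298697 0.1348104 ] [ 6.417e-01  3.629e-01 -2.226e-01  2.000e-04 -9.822e-01  5.567e-01]
2.05 [0.53854373 0.20280765 0.1345102 ] [ 6.416e-01  3.632e-01 -2.231e-01  1.000e-04 -9.821e-01  5.567e-01]
profile: v, u-range, mean xyz
100 179 210 [0.521 0.18  0.324] minmax z 0.319 0.327
104 179 210 [0.519 0.179 0.316] minmax z 0.31 0.319
108 179 211 [0.52  0.179 0.306] minmax z 0.298 0.31
112 180 211 [0.521 0.179 0.297] minmax z 0.289 0.3
116 183 206 [0.515 0.177 0.289] minmax z 0.286 0.291
120 189 204 [0.525 0.184 0.276] minmax z 0.262 0.281
124 186 206 [0.525 0.187 0.265] minmax z 0.241 0.272
128 187 206 [0.524 0.184 0.257] minmax z 0.233 0.263
132 188 205 [0.523 0.183 0.247] minmax z 0.225 0.256
136 189 209 [0.517 0.168 0.243] minmax z 0.225 0.251
140 190 208 [0.519 0.171 0.231] minmax z 0.21 0.24
144 192 207 [0.521 0.172 0.22 ] minmax z 0.206 0.228
148 194 206 [0.524 0.176 0.208] minmax z 0.201 0.212
152 194 203 [0.532 0.195 0.189] minmax z 0.187 0.192
156 194 203 [0.532 0.195 0.179] minmax z 0.176 0.181
160 194 203 [0.531 0.196 0.168] minmax z 0.163 0.17
[0.60522084 0.17595689 0.29944213] [ 2.85550961e+00  7.96334507e-04 -1.94292492e+00] 297.3186396354542
```

View pics/2.png

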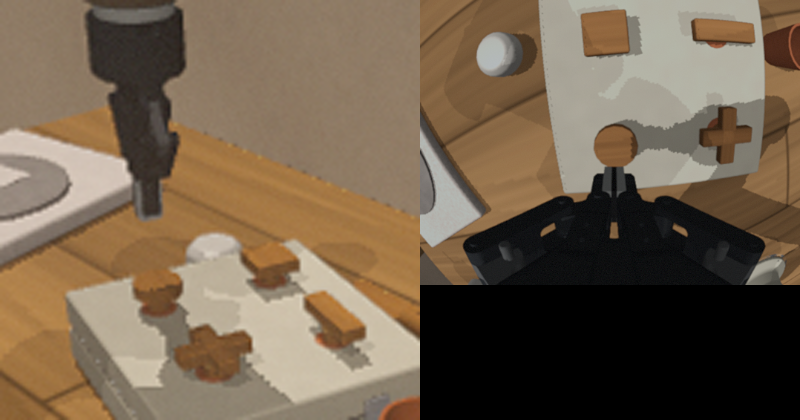

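The side view shows the visible finger end at about z 0.16, some 25 mm above the reported TCP of 0.135. The wrist view shows the fingers lined up with the round head. I'll find the real tip by touch: down in small steps, stopping while the grasp point is still well above the head.

step_arm:
  commands: [1,0.02,0.03,0.1,0,1,0,0,0.1,0,1,0,0,0,0]

```text
t: 2.45
tcp_pos: [0.5379, 0.1961, 0.1014]
eef_rot: [3.138, 0.003, -0.373]
contact_force: [0.6, -0.2, 0.2]
gripper_width: 0.0002
```

step_arm:
  commands: [1,0,0,0.02,0,1,0,0,0.02,0,1,0,0,0,0]

```text
t: 2.75
tcp_pos: [0.5394, 0.1971, 0.0974]
eef_rot: [-3.141, -0.0, -0.373]
contact_force: [1.1, -0.2, -0.1]
gripper_width: -0.0002
```

step_arm:
  commands: [1,0,0,0.02,0,1,0,0,0,0]

```text
t: 2.95
tcp_pos: [0.5392, 0.197, 0.0941]
eef_rot: [3.142, 0.0, -0.373]
contact_force: [-0.1, -0.6, 0.3]
gripper_width: -0.0002
```

```bash
python3 - <<'E'
from h import *
im=robot.get_image("side");s=robot.read_state();print(s["tcp_pos"],s["contact_force"])
w=robot.get_image("wrist")
a=cv2.resize(im["color"][130:230,160:260],(420,420),interpolation=cv2.INTER_CUBIC)
b=cv2.resize(w["color"][120:330,150:400],(370,311));b=np.vstack([b,np.zeros((109,370,3),np.uint8)])
cv2.imwrite('pics/3.png',np.hstack([a,b]))
P=cloud(im)
for v in range(164,188,2): print(v,P[v,194:210:3].round(3).tolist())
E
```

```text
[0.53921309 0.19697857 0.09420508] [ 0.49229345  0.81808521 -0.38394253]
164 [[0.717, 0.481, 0.002], [0.524, 0.194, 0.159], [0.513, 0.166, 0.172], [0.524, 0.168, 0.168], [0.531, 0.165, 0.167], [0.761, 0.453, -0.003]]
166 [[0.708, 0.469, 0.001], [0.527, 0.198, 0.151], [0.518, 0.173, 0.163], [0.534, 0.182, 0.155], [0.739, 0.442, -0.0], [0.746, 0.434, -0.0]]
168 [[0.701, 0.46, -0.002], [0.528, 0.2, 0.145], [0.529, 0.188, 0.149], [0.538, 0.188, 0.146], [0.731, 0.432, -0.002], [0.735, 0.42, 0.001]]
170 [[0.692, 0.448, -0.002], [0.529, 0.202, 0.139], [0.528, 0.187, 0.144], [0.535, 0.184, 0.142], [0.546, 0.187, 0.138], [0.724, 0.407, 0.001]]
172 [[0.681, 0.434, -0.001], [0.528, 0.202, 0.133], [0.528, 0.188, 0.138], [0.534, 0.183, 0.138], [0.546, 0.187, 0.132], [0.718, 0.399, -0.001]]
174 [[0.672, 0.421, -0.001], [0.528, 0.203, 0.127], [0.526, 0.186, 0.134], [0.535, 0.186, 0.131], [0.545, 0.186, 0.127], [0.708, 0.387, -0.001]]
176 [[0.664, 0.411, -0.001], [0.673, 0.407, -0.003], [0.527, 0.188, 0.127], [0.535, 0.186, 0.125], [0.545, 0.187, 0.121], [0.698, 0.375, -0.001]]
178 [[0.652, 0.395, 0.001], [0.659, 0.389, 0.001], [0.529, 0.192, 0.119], [0.675, 0.377, -0.0], [0.682, 0.37, -0.0], [0.689, 0.364, -0.001]]
180 [[0.646, 0.387, -0.001], [0.652, 0.38, -0.001], [0.548, 0.219, 0.097], [0.553, 0.212, 0.097], [0.56, 0.208, 0.096], [0.599, 0.246, 0.068]]
182 [[0.56, 0.264, 0.069], [0.534, 0.213, 0.098], [0.54, 0.208, 0.098], [0.545, 0.201, 0.098], [0.552, 0.198, 0.097], [0.555, 0.189, 0.099]]
184 [[0.522, 0.21, 0.097], [0.525, 0.202, 0.099], [0.533, 0.2, 0.097], [0.538, 0.193, 0.098], [0.545, 0.189, 0.097], [0.55, 0.183, 0.097]]
186 [[0.518, 0.205, 0.095], [0.52, 0.195, 0.098], [0.527, 0.192, 0.097], [0.53, 0.183, 0.099], [0.538, 0.181, 0.097], [0.546, 0.178, 0.095]]
```

View pics/3.png

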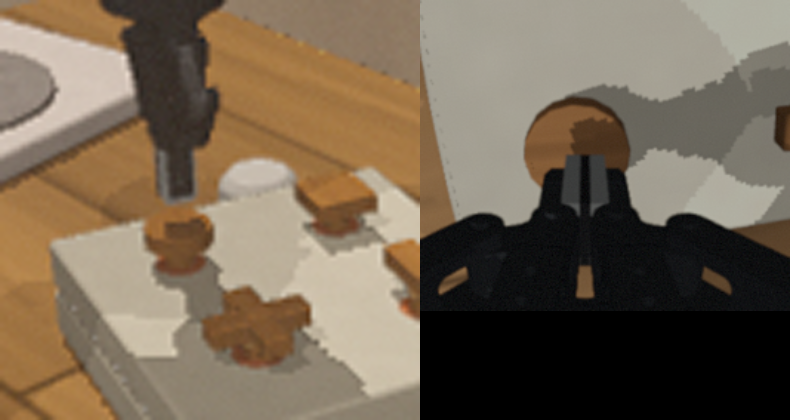

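No contact yet at a reported TCP z of 0.094. The pictures put the visible fingertip about 20 mm above the head, so the reported TCP lies about 24 mm beyond the real tip. A centred push could then bring the nominal grasp point below the head top. To be safe either way, I'll push about 19 mm off-centre on each head, outside the 15 mm zone, and feel for the force.

step_arm:
  commands: [1,-0.061,-0.005,0,0,1,-0.061,-0.005,0,0,1,0,0,0.05,0,1,0,0,0.05,0,1,0,0,0,0]

```text
t: 3.55
tcp_pos: [0.5218, 0.2046, 0.0777]
eef_rot: [3.139, 0.002, -0.373]
contact_force: [0.1, -0.0, 0.5]
gripper_width: 0.0001
```

step_arm:
  commands: [1,0,0,0.013,0,1,0,0,0.013,0,1,0,0,0,0]

```text
t: 3.85
tcp_pos: [0.523, 0.2051, 0.0753]
eef_rot: [-3.141, -0.0, -0.373]
contact_force: [0.0, 0.2, -0.3]
gripper_width: -0.0003
```

step_arm:
  commands: [1,0,0,0.02,0,1,0,0,0,0]

```text
t: 4.05
tcp_pos: [0.5231, 0.2051, 0.0725]
eef_rot: [-3.141, -0.001, -0.373]
contact_force: [-0.7, -0.3, 2.0]
gripper_width: -0.0001
```

step_arm:
  commands: [1,0,0,0.02,0,1,0,0,0,0]

```text
t: 4.25
tcp_pos: [0.5231, 0.2051, 0.0693]
eef_rot: [-3.141, -0.001, -0.373]
contact_force: [0.9, -0.5, 1.5]
gripper_width: 0.0002
```

step_arm:
  commands: [1,0,0,0.013,0,1,0,0,0,0]

```text
t: 4.45
tcp_pos: [0.5231, 0.2052, 0.0673]
eef_rot: [-3.141, -0.0, -0.373]
contact_force: [1.3, -0.8, 1.3]
gripper_width: 0.0
```

```bash
python3 - <<'E'
from h import *
im=robot.get_image("side");s=robot.read_state();print(s["tcp_pos"],s["contact_force"],s["wrist_torque"])
P=cloud(im)
a=cv2.resize(im["color"][130:230,160:260],(420,420),interpolation=cv2.INTER_CUBIC)
cv2.imwrite('pics/4.png',a)
for v in range(176,196,2): print(v,P[v,188:212:4,2].round(3).tolist())
E
```

```text
[0.52309135 0.20515247 0.06737108] [ 0.44591101 -1.10405998  1.85456364] [-0.07377655 -0.25071398  0.07622788]
176 [-0.002, 0.126, 0.136, 0.001, -0.002, 0.0]
178 [-0.002, 0.122, 0.12, -0.001, -0.0, -0.004]
180 [-0.002, 0.116, 0.118, -0.001, 0.069, 0.071]
182 [0.001, 0.111, 0.113, 0.07, 0.069, 0.069]
184 [0.069, 0.105, 0.103, 0.09, 0.089, 0.092]
186 [0.071, 0.097, 0.099, 0.093, 0.09, 0.091]
188 [0.07, 0.068, 0.091, 0.089, 0.091, 0.09]
190 [0.069, 0.068, 0.087, 0.088, 0.088, 0.085]
192 [0.069, 0.068, 0.081, 0.082, 0.083, 0.078]
194 [0.072, 0.07, 0.069, 0.07, 0.07, 0.069]
```

View pics/4.png

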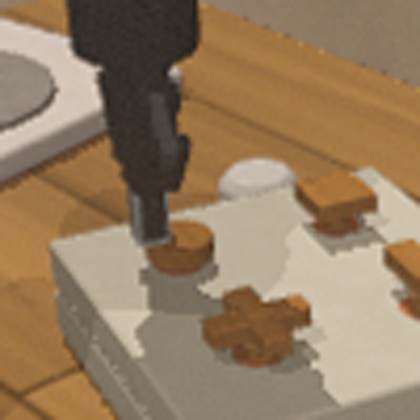

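The fingertip rests on the left part of the round head, at about (150,242) in the crop. The head has come down to about 90 mm at around 2 N, so it is nearly home. I'll continue until the force rises.

step_arm:
  commands: [1,0,0,0.013,0,1,0,0,0,0]

```text
t: 4.7
tcp_pos: [0.523, 0.2051, 0.0653]
eef_rot: [-3.141, -0.0, -0.373]
contact_force: [1.6, -1.4, 1.9]
gripper_width: 0.0
```

step_arm:
  commands: [1,0,0,0.01,0,1,0,0,0,0]

```text
t: 4.9
tcp_pos: [0.5231, 0.2052, 0.0641]
eef_rot: [-3.141, -0.0, -0.373]
contact_force: [0.8, -1.2, 4.0]
gripper_width: -0.0002
```

step_arm:
  commands: [1,0,0,0.01,0,1,0,0,0,0]

```text
t: 5.1
tcp_pos: [0.5231, 0.2052, 0.0632]
eef_rot: [-3.141, -0.001, -0.372]
contact_force: [-0.3, 0.6, 7.5]
gripper_width: 0.0001
```

step_arm:
  commands: [1,0,0,0.005,0,1,0,0,0,0]

```text
t: 5.3
tcp_pos: [0.5231, 0.2052, 0.0628]
eef_rot: [-3.141, -0.001, -0.372]
contact_force: [-1.4, -0.5, 9.4]
gripper_width: -0.0004
```

The force rose like a spring (4.0, 7.5, 9.4 N), so the round one is home with contact at a reported z of about 0.0645. I lift off, go over to the square one at the 19.5 mm offset, and check the joint from above while up.

step_arm:
  commands: [1,0,0,-0.15,0,1,0,0,-0.15,0,1,0.239,-0.0207,0,0,1,0.239,-0.0207,0,0,1,0.239,-0.0207,0,0,1,0,0,0,0]

```text
t: 5.9
tcp_pos: [0.6286, 0.1732, 0.1047]
eef_rot: [3.141, 0.001, -0.376]
contact_force: [-0.4, -0.4, -0.2]
gripper_width: 0.0003
```

```bash
cat > chk.py <<'E'
from h import *
im=robot.get_image("side");s=robot.read_state();print(s["t"],s["tcp_pos"],s["contact_force"].round(1))
P=cloud(im)
for n,c in dict(round=(.5405,.198),square=(.645,.1676),bar=(.611,.054),cross=(.5076,.0842)).items():
    d=(np.hypot(P[...,0]-c[0],P[...,1]-c[1])<.02)&(P[...,2]<.106)&(P[...,2]>.083); print(n,d.sum(),np.median(P[d],0).round(4),np.percentile(P[d][:,2],75).round(4))
E
python3 chk.py
```

```text
5.95 [0.62651234 0.17355312 0.10453533] [ 0.2 -0.1 -0.9]
round 92 [0.54   0.1968 0.0876] 0.088
square 91 [0.6445 0.1639 0.0975] 0.0982
bar 92 [0.6061 0.0543 0.098 ] 0.0986
cross 123 [0.5045 0.0804 0.0968] 0.0975
```

Round reads 0.0876, home. The square head is at 0.0975. Now down on the square one.

step_arm:
  commands: [1,0,0,0.09,0,1,0,0,0.09,0,1,0,0,0,0,1,0,0,0.02,0,1,0,0,0.02,0,1,0,0,0,0]

```text
t: 6.55
tcp_pos: [0.6262, 0.1749, 0.074]
eef_rot: [-3.141, -0.0, -0.372]
contact_force: [-1.6, 0.5, 1.3]
gripper_width: 0.0
```

step_arm:
  commands: [1,0,0,0.013,0,1,0,0,0.013,0,1,0,0,0,0]

```text
t: 6.85
tcp_pos: [0.6264, 0.1748, 0.0699]
eef_rot: [-3.141, -0.0, -0.373]
contact_force: [-2.4, 0.4, 2.6]
gripper_width: 0.0001
```

step_arm:
  commands: [1,0,0,0.013,0,1,0,0,0.013,0,1,0,0,0,0]

```text
t: 7.15
tcp_pos: [0.6265, 0.1747, 0.0656]
eef_rot: [-3.141, -0.0, -0.373]
contact_force: [-0.9, 1.1, 1.1]
gripper_width: -0.0003
```

step_arm:
  commands: [1,0,0,0.01,0,1,0,0,0,0]

```text
t: 7.35
tcp_pos: [0.6265, 0.1747, 0.0644]
eef_rot: [-3.141, -0.0, -0.373]
contact_force: [-0.9, 1.4, 2.9]
gripper_width: -0.0001
```

step_arm:
  commands: [1,0,0,0.01,0,1,0,0,0,0]

```text
t: 7.55
tcp_pos: [0.6265, 0.1747, 0.0635]
eef_rot: [-3.141, -0.001, -0.372]
contact_force: [-3.1, 2.0, 6.4]
gripper_width: 0.0002
```

step_arm:
  commands: [1,0,0,0.006,0,1,0,0,0,0,1,0,0,-0.15,0,1,0,0,-0.15,0,1,0.0627,0.219,0,0,1,0.0627,0.219,0,0,1,0.0627,0.219,0,0,1,0,0,0,0]

```text
t: 8.35
tcp_pos: [0.6155, 0.0686, 0.1062]
eef_rot: [3.14, 0.002, -0.377]
contact_force: [0.7, -0.1, -0.1]
gripper_width: 0.0004
```

```bash
python3 chk.py
```

```text
8.4 [0.61612704 0.07019442 0.10636385] [-0.2  0.3  0.8]
round 90 [0.5399 0.1959 0.0877] 0.0882
square 77 [0.6436 0.1662 0.0877] 0.0883
bar 98 [0.6059 0.0551 0.0979] 0.0989
cross 124 [0.5054 0.0809 0.097 ] 0.0977
```

Square is home at 0.0877. I'll let the arm settle before pushing the bar, to confirm the offset is over 15 mm.

step_arm:
  commands: [1,0,0,0.09,0,1,0,0,0.07,0,1,0,0,0,0,1,0,0,0,0]

```text
t: 8.8
tcp_pos: [0.6164, 0.0731, 0.0819]
eef_rot: [3.14, 0.001, -0.372]
contact_force: [0.3, 0.0, 0.9]
gripper_width: -0.0
```

Offset is 19.7 mm.

step_arm:
  commands: [1,0,0,0.02,0,1,0,0,0.02,0,1,0,0,0.02,0,1,0,0,0,0]

```text
t: 9.2
tcp_pos: [0.617, 0.0728, 0.0741]
eef_rot: [-3.141, -0.001, -0.373]
contact_force: [-0.3, 1.5, 1.1]
gripper_width: 0.0
```

step_arm:
  commands: [1,0,0,0.013,0,1,0,0,0.013,0,1,0,0,0.01,0,1,0,0,0,0]

```text
t: 9.6
tcp_pos: [0.617, 0.0727, 0.0685]
eef_rot: [-3.141, -0.0, -0.373]
contact_force: [-0.3, 1.4, 2.2]
gripper_width: -0.0001
```

step_arm:
  commands: [1,0,0,0.013,0,1,0,0,0.013,0,1,0,0,0,0]

```text
t: 9.9
tcp_pos: [0.617, 0.0727, 0.0645]
eef_rot: [-3.141, -0.0, -0.373]
contact_force: [0.3, 3.2, 2.3]
gripper_width: 0.0002
```

step_arm:
  commands: [1,0,0,0.01,0,1,0,0,0,0]

```text
t: 10.1
tcp_pos: [0.6171, 0.0727, 0.0637]
eef_rot: [-3.141, -0.001, -0.372]
contact_force: [-1.2, 1.9, 4.8]
gripper_width: -0.0
```

step_arm:
  commands: [1,0,0,0.004,0,1,0,0,0,0]

```text
t: 10.3
tcp_pos: [0.6171, 0.0727, 0.0634]
eef_rot: [-3.141, -0.001, -0.372]
contact_force: [-2.5, 2.5, 6.3]
gripper_width: 0.0
```

step_arm:
  commands: [1,0,0,0.006,0,1,0,0,0,0,1,0,0,-0.2,0,1,0,0,-0.2,0,1,0,0,-0.2,0,1,0,0,0,0,1,0,0,0,0]

```text
t: 11.0
tcp_pos: [0.6161, 0.0721, 0.1514]
eef_rot: [3.141, 0.001, -0.374]
contact_force: [0.0, 0.3, 0.3]
gripper_width: 0.0002
```

```bash
python3 chk.py; python3 - <<'E'
from h import *
im=robot.get_image("top");o=np.load('top.npy',allow_pickle=True).item()
cv2.imwrite('pics/5.png',np.hstack([o["color"][110:290,120:360],im["color"][110:290,120:360]]))
E
```

```text
11.05 [0.61559309 0.07197625 0.15032184] [ 0.3 -0.5 -0. ]
round 95 [0.5398 0.1968 0.0876] 0.0882
square 75 [0.6423 0.1658 0.0877] 0.0882
bar 77 [0.61   0.0551 0.0876] 0.0881
cross 128 [0.5049 0.0807 0.097 ] 0.0977
```

View pics/5.png

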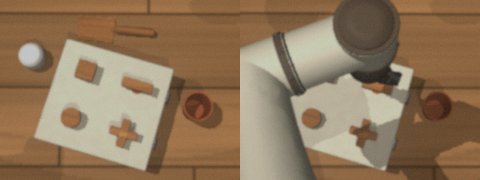

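All three heads read 0.0876 to 0.0877 and the cross still reads 0.097. In the before/after picture the cup has not moved (left (197,107), right (437,107)). The arm hides the block and spatula from above, but nothing touched them. Handing in.

```bash
python3 -c "
from station import robot
print(robot.hand_in())"
```

```text
the job is handed in; nothing more can be done
None
```

I pushed the round, square and bar stoppers home in that order with the shut fingertips, pressing lightly (highest reading about 9.4 N). I then lifted clear and handed in at about 11 s of the 45 s allowed; hand-in gives no verdict.

**Last checks:** From the depth image, the round, square and bar heads are 87.6–87.7 mm above the table, where fully home is 88 mm. The cross is unchanged at 97 mm, and the contact force is zero.

**A disagreement:** The reported TCP lay about 24 mm beyond the fingertip I could see, and touch confirmed it: contact at home height came at a reported z of about 64.5 mm instead of 88 mm. By the reported pose, the grasp point was below the head tops while I pushed. I therefore pushed about 19 mm off-centre on each head, outside the 15 mm "gripping" zone.

**Not fully checked:** In the last top view the cup had not moved. The arm hid the block and spatula, so I did not confirm them, but the arm never worked near them and I saw no unexpected force.

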